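# Clear the tipping tray and counter-hold a hidden bolt for a nut runner

### The arm

A 7-joint arm with a two-finger parallel gripper is mounted at the origin on the work surface. World frame = base frame: x ahead of the robot, y to its left, z up, the work surface at z = 0. Lengths are in m, angles in rad, forces in N, time in s.
With the tool pointing down it reaches from about 0.4 to 0.875 m from the base axis. Payload 19.3 kg.
Tool frame: the origin (TCP) lies at the very end of the fingers, on their centre line; the grasp point (between the pads) lies 19 mm behind it; z points along the fingers, y is the direction in which the jaws open and shut (so a half turn about z gives the same grasp; the last joint's range is limited). The gripper opens to 85 mm and grips with 20 to 120 N. Pads are 22 mm wide; open, the fingers measure 114 mm over their backs; the gripper's body (76 mm by 85 mm) begins 54 mm behind the grasp point. The pads swing forward as they close: fully open they stand 13 mm farther back than shut.
Start: joints at [-1.266, 0.521, -0.036, 1.599, 0.021, 1.021, -0.113], TCP at [0.229, 0.582, 0.231] pointing down, gripper open.
Joint ranges: [-2.91, 2.91], [-0.3, 2.13], [-1.5, 1.42], [0.17, 2.43], [-1.26, 4.41], [0.16, 1.93], [-2.52, 2.52]. Speed limits (rad/s): [1.89, 1.89, 2.39, 2.39, 3.01, 3.01, 3.01].

### API

Orientations are given as a unit quaternion [w, x, y, z].
In Python, from workcell import r, eyes gives the robot as it stands.
- The arm moves only by the tool move_arm, never from a script. Its argument "steps" is a list that holds one entry, the list of rows, each a list of 6 numbers: the shift along the tool's x, y, z scaled (see below), then the turn, a rotation vector about the tool's x, y, z scaled (see below). A call has exactly 8 rows; each row shifts and turns the commanded pose from where the row before left it, along the tool's axes as they then stand; what a row does not reach is not made up. The controller multiplies each number of a shift by 750 mm and each number of a turn by 0.08 rad. A row lasts 1/12 s, in which the tool goes at most 41.7 mm and 7.16 degrees, less where a joint would pass 70% of its speed; a pose out of reach is approached as far as the arm can. A call with a number of a shift or a turn outside -1 to 1 is refused whole. A call with a gripper value outside its range is refused whole. "grip" is the opening, from -1 (shut) to 1 (fully open), so that 0 is half open, set as the call begins (left out, the last holds). The fingers move at their own pace and stop on an object; "grip_force" is the grip in N (left out, the last holds). Time passes only in rows, so rows that do not move let the fingers close, or fill a call up. It gives the time, the measured TCP pose, the force and the opening at its end, in the units of the state.
- r.observe(): the state, without advancing time (a new reading comes with each control period).
- eyes.read_camera(name): name is "scene" or "side" or "wrist"; returns a dict with "frame" (400x640x3 uint8, red, green, blue), "range_z" (400x640 float32, m along the optical axis (not along the pixel's ray), 0 where there is no reading), "vfov" (degrees; the focal length in pixels is half the picture's height over the tangent of half this angle, whatever the lens; pixels are square), "cx", "cy" (the principal point, pixels), "view" (4x4, takes a point from world to camera coordinates). Camera axes: x right, y up, looking along -z (the intrinsics and any distortion apply to the point x, -y, -z); pixel columns grow to the right and rows downward; lengths in m; the calibration is good to about 2 mm. A picture is of the moment at which its call begins.
- r.finish_job(): hands the job in, once; it reports no verdict.
The state is a dict: "t": time; "joints": joint angles; "qvel": joint speeds; "joint_torque": joint torques, N m; "ee_pos": TCP position; "eef_rot": TCP orientation; "contact_force": force on the tool from outside, world axes, zero at the start; "ft_torque": the same for the moment, N m; "width": opening from 0.0 (shut) to 1.0 (fully open).
Only numpy, scipy, OpenCV 4.12 (cv2) and the standard library are available. Lean on these libraries where they do the work, as an engineer would, in place of code of your own. Each camera call takes 0.05 s, during which the arm holds its last target.

### The job

Tip the blue hinged tray right over past upright so that the three spacers slide off into the red bin and the tray stays open, uncovering the gap behind the yellow bracket. Then reach down into that gap, grip the head of the bolt that the nut runner is slowly dragging round, and hold it firmly so that it no longer turns for a few seconds. Finish while still holding the bolt head, and leave the jar, the spanner and the brass dome alone.

Things in the scene. Friction and masses are not known exactly. Their poses are not given: they have to be found in the camera images.
- fixture: Bolting fixture fixed to the bench: dark steel base 12 mm thick (x -165 to +85, y +-110 mm) carrying everything below. Origin on the bench, below the middle of the yellow bracket; at yaw 0 x points away from the robot, y left, z up; it stands level. Fixture frame mm below.
- gap (a point): Centre of the gap's mouth, at (28, 0, 118). The gap lies between the yellow bracket (upright plate, x -3 to 3) and the grey backing plate (x 53 to 59): 50 mm wide in x, open above once the tray is tipped, and open at the y ends. Both plates rise to z = 118; above z = 65 they are 64 mm wide in y, below 130 mm.
- runner (a point): Blue nut runner, 44 mm thick, fixed on the robot's side of the bracket on the bolt's axis (y 0, z 80), from x = -18 to -153, top at z = 102. This point: the middle of its body, at (-95, 0, 80).
- bolt_head (a point): Brass hexagon bolt head in the gap, 30 mm across flats, 35 across corners, 14 thick (x 9 to 23). This point: its centre, at (16, 0, 80) mm; x axis along the bolt. Hidden under the tray at first. With the tray open it can be gripped from above, fingers pointing down on its +y and -y sides: 30 mm free to the backing plate, 68 mm below its centre to the base.
- bolt (a joint): Bolt angle about the fixture's x axis, rad. From the start the runner drags it up at about 0.06 rad/s (0.12 N m), throughout. Two flats face +-y at 0 and every 1.047 rad. Heavily damped: the head hardly swings into line with the fingers, but a firm grip (about 70 N) at any angle stops it.
- tray (a joint): Angle of the tipping tray, rad: 0 = lying level over the gap, 1.57 = upright, 1.95 = leaning on its stop. Free hinge: before upright it falls back to 0, past upright it falls open to 1.95 and stays.
- tray_hinge (a point): Middle of the tray's hinge line, at (29, 105, 126) mm; the line runs along the fixture's x. As the tray opens its free end rises and swings over from -y to +y. Posts 14 x 8 mm carry it at x = -18 and 76, tops at z = 132. A chute leads from here down to the bin.
- tray_handle (a point): Middle of the tray's handle: black round bar, 10 mm thick, along the fixture's x, 54 mm free between its arms. Level: 197 mm from the hinge to -y and 10 mm above it (z = 136), 32 mm free to the tray's end wall, nothing below it down to the base; it swings in a circle about the hinge. Tray: blue, 250 g, floor 82 x 155 mm, 20 mm walls on three sides, open at the hinge end.
- bin: Red open bin, fixed, 160 x 150 mm, 70 mm high, walls 4 mm; stands at the +y end of the fixture, its axes along the fixture's. Origin: centre of its underside.
- spacer1: Aluminium spacer, cylinder 26 mm diameter, 16 mm high, 25 g, origin at its centre; stands on the tray floor at the start.
- spacer2: Aluminium spacer, cylinder 26 mm diameter, 16 mm high, 25 g, origin at its centre; stands on the tray floor at the start.
- spacer3: Aluminium spacer, cylinder 26 mm diameter, 16 mm high, 25 g, origin at its centre; stands on the tray floor at the start.
- jar: White plastic jar with yellow lid, 64 mm diameter, 90 mm high; to be left alone. Origin: centre of underside.
- spanner: Steel spanner lying on the bench; to be left alone.
- dome: Brass dome, 80 mm diameter, 40 mm high; to be left alone. Origin: centre of underside.

How it is judged:
By the outcome, as a careful person would: the job done as asked, in the order asked, and still so for the second after the job is handed in, while the arm keeps its last pose, push and grip.
It also fails if it takes over 51 s, if anything falls off the work surface, if the arm or the gripper's body presses on something with over 40 N, if the wrist force passes 120 N, or if a joint passes its speed limit or range.

## Working session

There is one attempt and no reset: what is moved stays moved. The work goes in short steps, Python scripts to look and compute and a tool call to move; the robot and the scene stay as the last step left them, time stands still between calls to the robot, and variables do not carry over. Pictures are saved under pics/ and viewed, and the job is handed in when it is done.

Besides the shell and the picture viewer there is one more tool, called as name([rows], argument=value, ...), one row to a line, values as JSON. move_arm: Moves the arm, as the interface text tells. Shifts and turns lie within -1 to 1; 1 stands for 750 mm of shift or 0.08 rad of turn. Its arguments: {"type":"object","properties":{"steps":{"type":"array","items":{"type":"array","items":{"type":"array","items":{"type":"number"}}}},"grip":{"type":"number"},"grip_force":{"type":"number"}},"required":["steps"]}

```bash
ls; mkdir -p pics; cat > h.py <<'E'
import numpy as np, cv2
from workcell import r, eyes
def snap(n,fn):
    d=eyes.read_camera(n)
    cv2.imwrite(f'pics/{fn}.png',cv2.cvtColor(d['frame'],cv2.COLOR_RGB2BGR))
    np.savez(f'pics/{fn}.npz',**{k:v for k,v in d.items()})
    return d
def pts(d):
    z=d['range_z'];h,w=z.shape
    f=h/2/np.tan(np.radians(d['vfov'])/2)
    u,v=np.meshgrid(np.arange(w),np.arange(h))
    P=np.stack([(u-d['cx'])/f*z,-(v-d['cy'])/f*z,-z,np.ones_like(z)],-1)
    W=P@np.linalg.inv(d['view']).T
    return W[...,:3]
E
python3 - <<'E'
from h import *
for n in ['scene','side','wrist']:
    d=snap(n,n+'0'); print(n,d.keys(),d['vfov'],d['cx'],d['cy'],np.round(d['view'],3).tolist(), (d['range_z']>0).mean())
o=r.observe();print(o)
E
```

```text
pics
scene dict_keys(['frame', 'range_z', 'vfov', 'cx', 'cy', 'view']) 53.980846224901 319.31378141092387 200.16212802043813 [[0.151, 0.989, 0.004, -0.141], [-0.709, 0.105, 0.698, 0.291], [0.689, -0.108, 0.716, -1.493], [0.0, 0.0, 0.0, 1.0]] 0.99598046875
side dict_keys(['frame', 'range_z', 'vfov', 'cx', 'cy', 'view']) 42.8172998335841 323.6362814424338 193.40696621676787 [[0.865, -0.501, -0.007, -0.433], [0.355, 0.603, 0.714, -0.29], [-0.354, -0.62, 0.7, -1.687], [0.0, 0.0, 0.0, 1.0]] 0.9958125
wrist dict_keys(['frame', 'range_z', 'vfov', 'cx', 'cy', 'view']) 58.17175922004725 313.6216569595175 199.1417327725078 [[0.367, 0.93, -0.0, -0.624], [-0.885, 0.349, -0.309, 0.04], [-0.287, 0.113, 0.951, -0.381], [0.0, 0.0, 0.0, 1.0]] 0.9959140625
{'t': 0.15, 'joints': array([-1.26620726,  0.52189245, -0.0363172 ,  1.59982293,  0.02123265,
        1.02110349, -0.11279422]), 'qvel': array([-0.00055826, -0.00011619, -0.00094068, -0.0009154 , -0.00023848,
        0.00121549, -0.00088007]), 'joint_torque': array([ 1.87008467e-03, -9.27392435e+01,  1.98044680e+00, -3.70054364e+01,
        1.79412978e-02,  6.43838954e-03, -1.36504192e-05]), 'ee_pos': array([0.2287536 , 0.58138701, 0.23086789]), 'eef_rot': array([-3.47461973e-05,  1.86299327e-01,  9.82492944e-01, -4.18883902e-04]), 'contact_force': array([-0.38805546,  0.679107  ,  0.08999194]), 'ft_torque': array([-0.01020127, -0.04406813, -0.02926106]), 'width': 0.9982535969985555}
```

View pics/scene0.png

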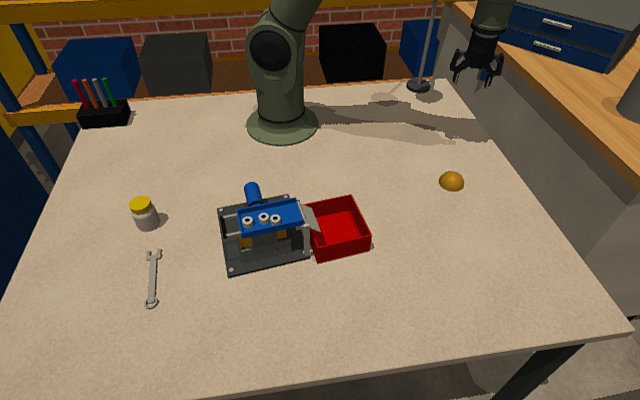

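View pics/side0.png

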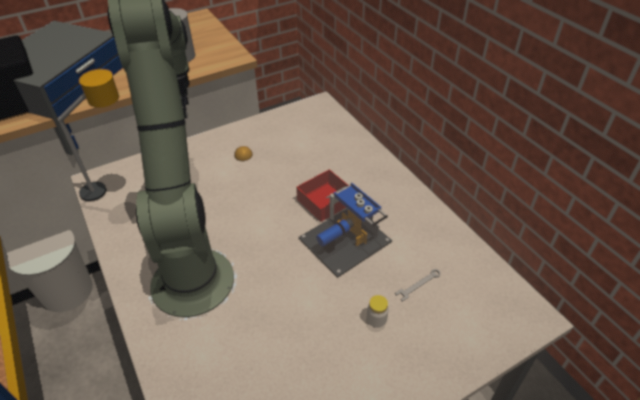

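View pics/wrist0.png

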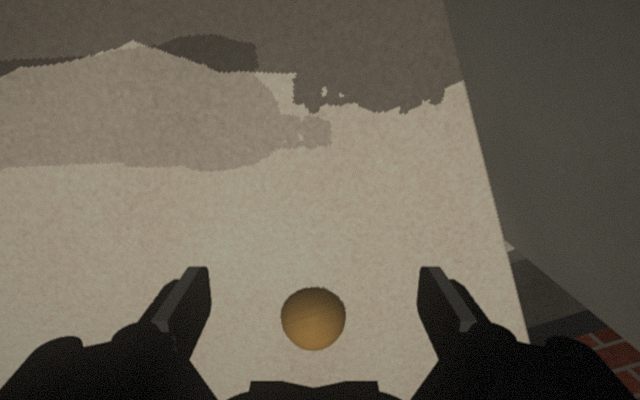

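The scene picture shows the fixture at about (265,235), the tray with its three spacers at (270,215), the handle at its left end (225,220), the bin at (340,230), the jar at (145,212), the spanner at (152,280) and the dome at (452,181). Next I'll measure the fixture pose from the depth points.

```bash
python3 - <<'E'
import numpy as np,cv2,sys
sys.argv=['x']
from h import pts
for n in ['scene','side']:
    d=dict(np.load(f'pics/{n}0.npz')); W=pts(d); im=d['frame'].astype(int)
    R,G,B=im[...,0],im[...,1],im[...,2]
    roi=(W[...,0]>0.3)&(W[...,0]<1.1)&(W[...,1]>-.5)&(W[...,1]<.5)
    tb=roi&(abs(W[...,2])<.01); print(n,'table z',np.median(W[...,2][tb]))
    red=roi&(R>100)&(R>2.5*G)&(R>2.5*B)
    p=W[red&(W[...,2]>.062)&(W[...,2]<.08)]
    rc=cv2.minAreaRect((p[:,:2]*1000).astype(np.float32)); print('bin rim',rc,np.median(p[:,2]),len(p))
    base=roi&(W[...,2]>.006)&(W[...,2]<.02)&(R<100)&(abs(R-B)<25)
    lab,st,c=cv2.connectedComponentsWithStats(base.astype(np.uint8))[1:]
    p=W[base]; 
    i=1+np.argmax(st[1:,4]); p=W[lab==i]; print('base',st[i],cv2.minAreaRect((p[:,:2]*1000).astype(np.float32)),np.median(p[:,2]))
    blue=roi&(B>120)&(B>2*R)&(B>1.4*G)
    for lo,hi in [(.125,.135),(.135,.16),(.06,.112)]:
        p=W[blue&(W[...,2]>lo)&(W[...,2]<hi)]
        if len(p)>5: print('blue',lo,cv2.minAreaRect((p[:,:2]*1000).astype(np.float32)),len(p))
    p=W[roi&(W[...,2]>.125)&(W[...,2]<.145)&(R<80)&(B<80)]
    if len(p)>3: print('dark high',cv2.minAreaRect((p[:,:2]*1000).astype(np.float32)),len(p),np.median(p,0))
    np.set_printoptions(precision=3,suppress=True)
    jar=roi&(W[...,2]>.07)&(R>150)&(G>130)&(B<90); p=W[jar]; print('jar',np.median(p,0) if len(p) else 0)
    x0,y0=(205,170) if n=='scene' else (290,160)
    cv2.imwrite(f'pics/{n}0z.png',cv2.resize(d['frame'][y0:y0+115,x0:x0+180,::-1],None,fx=4,fy=4,interpolation=cv2.INTER_CUBIC))
E
```

```text
scene table z -0.0004009785740758942
bin rim ((566.8583984375, 99.74993896484375), (160.94886779785156, 149.73402404785156), 7.4409308433532715) 0.06916991426185204 163
base [ 217  203   93   75 1942] ((527.9515380859375, -106.21112823486328), (253.4685516357422, 219.0544891357422), 8.028992652893066) 0.011513314080193793
blue 0.125 ((586.2683715820312, -72.59585571289062), (66.21589660644531, 149.79632568359375), 6.640544891357422) 683
blue 0.135 ((592.1180419921875, -74.58739471435547), (84.01764678955078, 152.89404296875), 8.384860038757324) 124
blue 0.06 ((464.7942810058594, -117.40758514404297), (96.82626342773438, 31.130924224853516), 5.59144926071167) 207
dark high ((599.2494506835938, -88.87173461914062), (92.0030746459961, 208.05563354492188), 6.866578102111816) 665 [ 0.62462601 -0.09299807  0.13730703]
jar [ 0.445 -0.426  0.09 ]
side table z 0.0008072956145159793
bin rim ((495.39361572265625, 51.46368408203125), (26.5296688079834, 83.32593536376953), 31.059616088867188) 0.07167668978531716 15
base [ 300  209   91   68 2037] ((522.1371459960938, -104.44108581542969), (248.19912719726562, 227.84011840820312), 9.083017349243164) 0.0125991656359421
blue 0.125 ((595.1436157226562, -65.66841888427734), (64.79197692871094, 135.65023803710938), 8.073108673095703) 239
blue 0.135 ((580.1953125, -79.89143371582031), (62.033512115478516, 141.3922119140625), 7.771639823913574) 44
blue 0.06 ((470.2581481933594, -118.84066772460938), (112.1808090209961, 29.463842391967773), 6.627776145935059) 196
dark high ((562.4479370117188, -108.4309310913086), (54.62815475463867, 196.35418701171875), 26.796960830688477) 96 [ 0.554 -0.108  0.134]
jar [ 0.443 -0.424  0.09 ]
```

```bash
cat >> h.py <<'E'
from scipy.spatial.transform import Rotation as Ro
def rot(q): return Ro.from_quat([q[1],q[2],q[3],q[0]])
YAW=np.radians(7.9); O=np.array([.5656,-.100,0])
def f2w(p):
    p=np.array(p,float)/1000; c,s=np.cos(YAW),np.sin(YAW)
    return O+np.array([c*p[0]-s*p[1],s*p[0]+c*p[1],p[2]])
def down(jaw): # tool z down, tool y at angle jaw(rad)
    y=np.array([np.cos(jaw),np.sin(jaw),0]);z=np.array([0,0,-1.]);x=np.cross(y,z)
    return Ro.from_matrix(np.stack([x,y,z],1))
def rows(path,p,R,Rt,nd=3):
    """path: list of world targets, one a row; rotation spread over the first rows"""
    out=[];p=np.array(p,float)
    for w in path:
        sh=R.inv().apply(w-p); t=(R.inv()*Rt).as_rotvec(); n=np.linalg.norm(t); 
        if n>.07: t*=.07/n
        a=np.round(sh/.75,nd); b=np.round(t/.08,2)
        out.append([float(v) for v in np.r_[a,b]+0.0]); p=p+R.apply(a*.75); R=R*Ro.from_rotvec(b*.08)
    for i in range(0,len(out),8): print('[['+',\n'.join(str(x).replace(' ','') for x in out[i:i+8])+']]')
    return p,R
E
python3 - <<'E'
from h import *
o=r.observe();R=rot(o['eef_rot']);p=o['ee_pos']
print(R.as_matrix().round(3),'handle',f2w([29,-92,136]),'hinge',f2w([29,105,126]),'bolt',f2w([16,0,80]))
d=dict(np.load('pics/wrist0.npz'));c=np.linalg.inv(d['view'])
print('cam rel tool',R.inv().apply(c[:3,3]-p), R.inv().apply(-c[:3,2]))
t=f2w([29,-92,0]);t[2]=.225
s=np.linspace(0,1,33)[1:];s=s*s*(3-2*s)*.5+s*.5
rows([p+(t-p)*k for k in s],p,R,down(np.pi/2+YAW))
E
```

```text
[[-0.931  0.366 -0.   ]
 [ 0.366  0.931 -0.001]
 [-0.    -0.001 -1.   ]] handle [ 0.60696967 -0.18714098  0.136     ] hinge [0.5798931  0.00798939 0.126     ] bolt [ 0.58144815 -0.09780089  0.08      ]
cam rel tool [ 0.07914985 -0.00081352 -0.14403401] [-3.08560467e-01  3.26526213e-04  9.51204674e-01]
[[[-0.014,-0.013,0.0,0.0,0.0,-0.87],
[-0.016,-0.017,0.0,0.0,0.0,-0.87],
[-0.016,-0.019,0.001,0.0,0.0,-0.87],
[-0.017,-0.023,0.0,0.0,0.0,-0.87],
[-0.016,-0.026,0.0,0.0,0.0,-0.87],
[-0.015,-0.03,0.0,0.0,0.0,-0.87],
[-0.015,-0.032,0.0,-0.01,0.0,-0.87],
[-0.012,-0.035,0.001,0.0,0.0,-0.32]]]
[[[-0.012,-0.036,0.0,0.0,0.0,0.0],
[-0.013,-0.039,0.0,0.0,0.0,0.0],
[-0.013,-0.039,0.001,0.0,0.0,0.0],
[-0.013,-0.04,0.0,0.0,0.0,0.0],
[-0.014,-0.041,0.0,0.0,0.0,0.0],
[-0.014,-0.042,0.0,0.0,0.0,0.0],
[-0.014,-0.042,0.001,0.0,0.0,0.0],
[-0.014,-0.043,0.0,0.0,0.0,0.0]]]
[[[-0.014,-0.042,0.0,0.0,0.0,0.0],
[-0.014,-0.042,0.001,0.0,0.0,0.0],
[-0.013,-0.042,0.0,0.0,0.0,0.0],
[-0.014,-0.041,0.0,0.0,0.0,0.0],
[-0.013,-0.04,0.0,0.0,0.0,0.0],
[-0.013,-0.04,0.001,0.0,0.0,0.0],
[-0.013,-0.038,0.0,0.0,0.0,0.0],
[-0.012,-0.036,0.0,0.0,0.0,0.0]]]
[[[-0.012,-0.036,0.001,0.0,0.0,0.0],
[-0.011,-0.033,0.0,0.0,0.0,0.0],
[-0.01,-0.031,0.0,0.0,0.0,0.0],
[-0.01,-0.03,0.0,0.0,0.0,0.0],
[-0.009,-0.026,0.0,0.0,0.0,0.0],
[-0.008,-0.025,0.001,0.0,0.0,0.0],
[-0.007,-0.021,0.0,0.0,0.0,0.0],
[-0.006,-0.019,0.0,0.0,0.0,0.0]]]
```

View pics/scene0z.png

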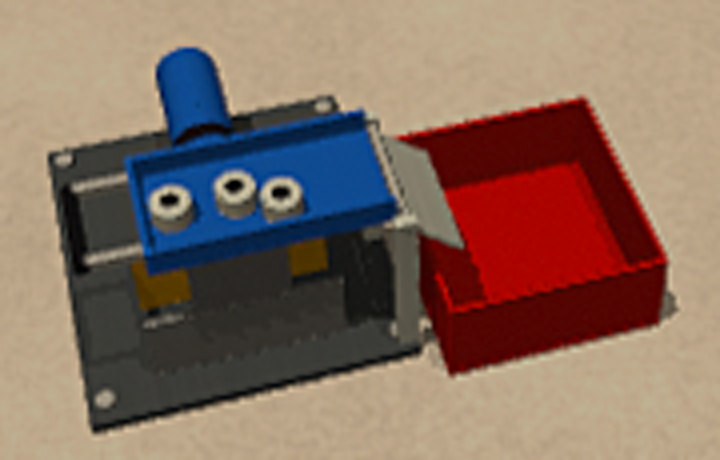

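The zoom shows the black handle bar at its left end (zoom 75,230, which is about full-frame 224,227), with the spacers on the tray floor. I'm moving to hover above it.

move_arm([
  [[-0.014,-0.013,0,0,0,-0.87],[-0.016,-0.017,0,0,0,-0.87],[-0.016,-0.019,0.001,0,0,-0.87],[-0.017,-0.023,0,0,0,-0.87],[-0.016,-0.026,0,0,0,-0.87],[-0.015,-0.03,0,0,0,-0.87],[-0.015,-0.032,0,0,0,-0.87],[-0.012,-0.035,0.001,0,0,-0.32]],
], grip=0.0, grip_force=40)

```text
t: 0.82
ee_pos: [0.3059, 0.4242, 0.2297]
eef_rot: [-0.0, -0.071, 0.997, 0.0]
contact_force: [0.5, 0.8, -0.3]
width: 0.498
```

move_arm([
  [[-0.012,-0.036,0,0,0,0],[-0.013,-0.039,0,0,0,0],[-0.013,-0.039,0.001,0,0,0],[-0.013,-0.04,0,0,0,0],[-0.014,-0.041,0,0,0,0],[-0.014,-0.042,0,0,0,0],[-0.014,-0.042,0.001,0,0,0],[-0.014,-0.043,0,0,0,0]],
])

```text
t: 1.48
ee_pos: [0.4186, 0.1956, 0.2283]
eef_rot: [-0.0, -0.069, 0.998, 0.0]
contact_force: [1.1, 1.0, -0.7]
width: 0.503
```

move_arm([
  [[-0.014,-0.042,0,0,0,0],[-0.014,-0.042,0.001,0,0,0],[-0.013,-0.042,0,0,0,0],[-0.014,-0.041,0,0,0,0],[-0.013,-0.04,0,0,0,0],[-0.013,-0.04,0.001,0,0,0],[-0.013,-0.038,0,0,0,0],[-0.012,-0.036,0,0,0,0]],
])

```text
t: 2.15
ee_pos: [0.5306, -0.0323, 0.2267]
eef_rot: [-0.0, -0.069, 0.998, -0.0]
contact_force: [-0.1, 0.8, -0.1]
width: 0.498
```

move_arm([
  [[-0.012,-0.036,0.001,0,0,0],[-0.011,-0.033,0,0,0,0],[-0.01,-0.031,0,0,0,0],[-0.01,-0.03,0,0,0,0],[-0.009,-0.026,0,0,0,0],[-0.008,-0.025,0.001,0,0,0],[-0.007,-0.021,0,0,0,0],[-0.006,-0.019,0,0,0,0]],
])

```text
t: 2.82
ee_pos: [0.6073, -0.1884, 0.2249]
eef_rot: [-0.0, -0.069, 0.998, -0.0]
contact_force: [-0.4, 1.2, 0.8]
width: 0.502
```

```bash
python3 - <<'E'
from h import *
d=snap('wrist','wrist1');W=pts(d);im=d['frame'].astype(int)
m=(W[...,2]>.125)&(W[...,2]<.148)&(im.max(-1)<70)&(W[...,1]<-.15)
p=W[m];print(len(p),p.min(0),p.max(0),cv2.minAreaRect((p[:,:2]*1000).astype(np.float32)))
ys,xs=np.nonzero(m);print(xs.min(),xs.max(),ys.min(),ys.max())
o=r.observe();print(o['t'],o['joints'],o['ee_pos'])
E
```

```text
1531 [ 0.56183211 -0.1961937   0.12726968] [ 0.64000767 -0.15016619  0.14784689] ((601.284912109375, -168.9073944091797), (73.35800170898438, 47.55070495605469), 7.629563331604004)
309 384 145 252
2.8667 [ 0.14033514  0.55006446  0.10640872  1.5778808  -0.06352901  1.01701168
  1.97083724] [ 0.6077682  -0.19100536  0.224885  ]
```

View pics/wrist1.png

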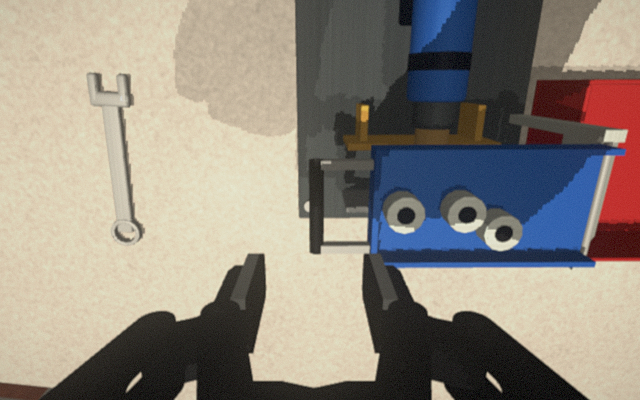

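The wrist picture shows the black handle bar at columns 310-323, rows 160-252, its arms running right to the tray wall at column 375, and the fingers straddling its line.

```bash
python3 - <<'E'
from h import *
d=dict(np.load('pics/wrist1.npz'));W=pts(d);im=d['frame'].astype(int)
m=np.zeros(im.shape[:2],bool);m[172:238,306:328]=True
m&=(im.max(-1)<60)&(W[...,2]>.12)
p=W[m];print(len(p),p[:,2].max(),np.percentile(p[:,2],[5,50,95]))
vx,vy,x0,y0=cv2.fitLine((p[:,:2]).astype(np.float32),cv2.DIST_L2,0,.001,.001).ravel();print(np.degrees(np.arctan2(vy,vx)),x0,y0)
m2=np.zeros(im.shape[:2],bool);m2[150:260,306:328]=True;m2&=(im.max(-1)<60)&(W[...,2]>.12);q=W[m2]
a=(q[:,0]-x0)*vx+(q[:,1]-y0)*vy;b=-(q[:,0]-x0)*vy+(q[:,1]-y0)*vx;print('along',a.min(),a.max(),'across',np.percentile(b,[2,98]))
mid=(a.min()+a.max())/2;print('mid',x0+mid*vx,y0+mid*vy,'expected',f2w([29,-92,136]))
# spacers/tray wall and plates for yaw
E
```

```text
744 0.36907620559918464 [0.13956583 0.14165062 0.14313686]
9.126209 0.6016724 -0.18780614
along -0.07399823258391648 0.03884362993320763 across [-0.00451436  0.00447359]
mid 0.5843176146442305 -0.1905940754265477 expected [ 0.60696967 -0.18714098  0.136     ]
```

move_arm([
  [[0,0.002,0.01,0,0,0],[0,0,0.018,0,0,0],[0,0,0.024,0,0,0],[0,0,0.024,0,0,0],[0,0,0.024,0,0,0],[0,0,0.022,0,0,0],[0,0,0.014,0,0,0],[0,0,0.006,0,0,0]],
], grip=-0.4)

```text
t: 3.53
ee_pos: [0.606, -0.1846, 0.1169]
eef_rot: [-0.001, -0.069, 0.998, 0.0]
contact_force: [-0.1, -0.3, 0.1]
width: 0.301
```

```bash
python3 - <<'E'
from h import *
d=snap('wrist','wrist2');o=r.observe();print(o['ee_pos'],o['contact_force'],o['width'])
E
```

```text
[ 0.60615217 -0.18478496  0.11713336] [-0.50708313  0.03362364 -1.28866653] 0.30476176992460546
```

View pics/wrist2.png

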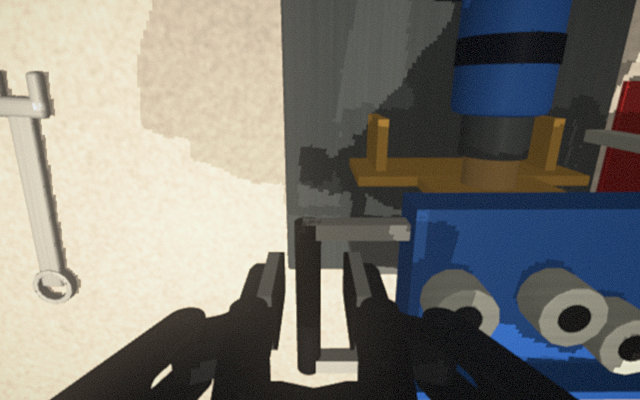

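The bar (columns 297-318) lies between the finger pads (about 280 and 348), slightly left of centre. I'm nudging that way and closing.

move_arm([
  [[0,-0.002,0,0,0,0],[0,0,0,0,0,0],[0,0,0,0,0,0],[0,0,0,0,0,0],[0,0,0,0,0,0],[0,0,0,0,0,0],[0,0,0,0,0,0],[0,0,0,0,0,0]],
], grip=-1, grip_force=40)

```text
t: 4.25
ee_pos: [0.6073, -0.1868, 0.1193]
eef_rot: [0.0, -0.069, 0.998, 0.0]
contact_force: [-3.1, 5.2, 2.9]
width: 0.1
```

```bash
python3 - <<'E'
from h import *
o=r.observe();print(o['ee_pos'],o['contact_force'],o['width'],o['eef_rot'])
p=o['ee_pos']; 
N=64
u=np.linspace(0,1,N+1)
v=np.minimum(1,np.minimum(u,1-u)/.08)+1e-3; s=np.r_[0,np.cumsum((v[1:]+v[:-1])/2)];s/=s[-1]
th=1.86*s
H=lambda t:f2w([29,105-197*np.cos(t)+10*np.sin(t),126+197*np.sin(t)+10*np.cos(t)])
path=[H(t)-H(0)+p for t in th[1:]]
R=rot(o['eef_rot']); print(R.as_matrix().round(4))
R=down(np.pi/2+YAW)
pp,_=rows(path,p,R,R); print(pp,p,np.degrees(th[8::8]), path[-1], max(np.linalg.norm(np.diff(path,axis=0),axis=1)))
E
```

```text
[ 0.6073347  -0.18677225  0.11930072] [-3.14036655  5.22614748  2.91584405] 0.09950009854392448 [ 2.45659981e-04 -6.90735514e-02  9.97611529e-01  1.45765543e-04]
[[-9.905e-01 -1.378e-01  5.000e-04]
 [-1.378e-01  9.905e-01  3.000e-04]
 [-5.000e-04  3.000e-04 -1.000e+00]]
[[[0.0,0.0,-0.001,0.0,0.0,0.0],
[0.0,0.0,-0.002,0.0,0.0,0.0],
[0.0,0.0,-0.004,0.0,0.0,0.0],
[0.0,0.001,-0.006,0.0,0.0,0.0],
[0.0,0.001,-0.007,0.0,0.0,0.0],
[0.0,0.001,-0.008,0.0,0.0,0.0],
[0.0,0.001,-0.009,0.0,0.0,0.0],
[0.0,0.002,-0.008,0.0,0.0,0.0]]]
[[[0.0,0.002,-0.008,0.0,0.0,0.0],
[0.0,0.002,-0.008,0.0,0.0,0.0],
[0.0,0.003,-0.008,0.0,0.0,0.0],
[0.0,0.002,-0.008,0.0,0.0,0.0],
[0.0,0.003,-0.007,0.0,0.0,0.0],
[0.0,0.004,-0.008,0.0,0.0,0.0],
[0.0,0.003,-0.008,0.0,0.0,0.0],
[0.0,0.004,-0.007,0.0,0.0,0.0]]]
[[[0.0,0.004,-0.007,0.0,0.0,0.0],
[0.0,0.004,-0.008,0.0,0.0,0.0],
[0.0,0.004,-0.007,0.0,0.0,0.0],
[0.0,0.005,-0.007,0.0,0.0,0.0],
[0.0,0.005,-0.006,0.0,0.0,0.0],
[0.0,0.005,-0.007,0.0,0.0,0.0],
[0.0,0.005,-0.006,0.0,0.0,0.0],
[0.0,0.005,-0.007,0.0,0.0,0.0]]]
[[[0.0,0.006,-0.006,0.0,0.0,0.0],
[0.0,0.006,-0.006,0.0,0.
[... 748 characters left out ...]
,
[0.0,0.008,-0.001,0.0,0.0,0.0],
[0.0,0.008,0.0,0.0,0.0,0.0],
[0.0,0.009,0.001,0.0,0.0,0.0],
[0.0,0.008,0.0,0.0,0.0,0.0],
[0.0,0.008,0.001,0.0,0.0,0.0],
[0.0,0.009,0.001,0.0,0.0,0.0],
[0.0,0.008,0.001,0.0,0.0,0.0]]]
[[[0.0,0.008,0.002,0.0,0.0,0.0],
[0.0,0.008,0.001,0.0,0.0,0.0],
[0.0,0.008,0.002,0.0,0.0,0.0],
[0.0,0.007,0.002,0.0,0.0,0.0],
[0.0,0.005,0.002,0.0,0.0,0.0],
[0.0,0.004,0.001,0.0,0.0,0.0],
[0.0,0.003,0.001,0.0,0.0,0.0],
[0.0,0.0,0.0,0.0,0.0,0.0]]]
[0.57125551 0.07323648 0.29555072] [ 0.6073347  -0.18677225  0.11930072] [  9.83472471  24.31817479  38.80162487  53.28507495  67.76852503
  82.25197511  96.73542519 106.57014989] [0.57121881 0.07350091 0.29526767] 0.0062325586579255665
```

move_arm([
  [[0,0,-0.001,0,0,0],[0,0,-0.002,0,0,0],[0,0,-0.004,0,0,0],[0,0.001,-0.006,0,0,0],[0,0.001,-0.007,0,0,0],[0,0.001,-0.008,0,0,0],[0,0.001,-0.009,0,0,0],[0,0.002,-0.008,0,0,0]],
])

```text
t: 4.92
ee_pos: [0.6066, -0.1822, 0.1533]
eef_rot: [0.0, -0.069, 0.998, 0.0]
contact_force: [1.0, 4.5, -4.9]
width: 0.1
```

move_arm([
  [[0,0.002,-0.008,0,0,0],[0,0.002,-0.008,0,0,0],[0,0.003,-0.008,0,0,0],[0,0.002,-0.008,0,0,0],[0,0.003,-0.007,0,0,0],[0,0.004,-0.008,0,0,0],[0,0.003,-0.008,0,0,0],[0,0.004,-0.007,0,0,0]],
])

```text
t: 5.58
ee_pos: [0.6042, -0.1659, 0.1999]
eef_rot: [0.0, -0.069, 0.998, -0.0]
contact_force: [2.2, -1.1, -2.0]
width: 0.094
```

```bash
python3 - <<'E'
from h import *
d=snap('scene','scene3')
cv2.imwrite('pics/scene3z.png',cv2.resize(d['frame'][130:290,190:400,::-1],None,fx=3.5,fy=3.5,interpolation=cv2.INTER_CUBIC))
E
```

```text
(no output)
```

View pics/scene3z.png

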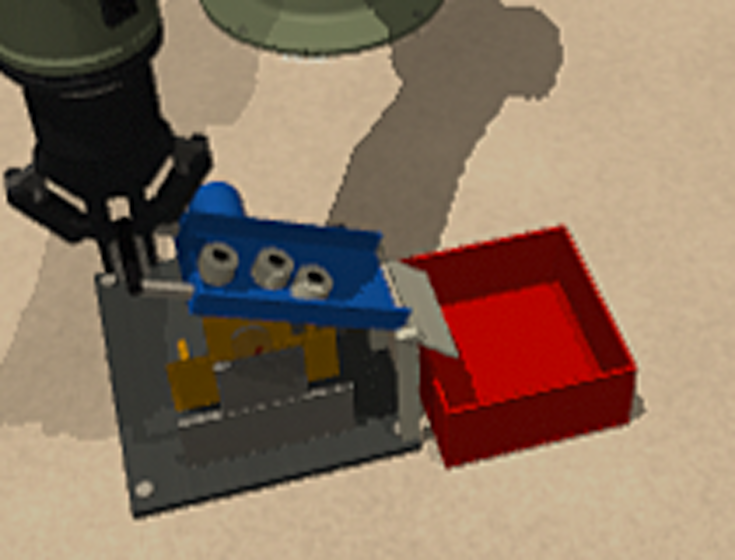

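The tray (zoom 290,270) is rising with the handle held at (130,270). The spacers are still standing in it, so I'm carrying on along the arc.

move_arm([
  [[0,0.004,-0.007,0,0,0],[0,0.004,-0.008,0,0,0],[0,0.004,-0.007,0,0,0],[0,0.005,-0.007,0,0,0],[0,0.005,-0.006,0,0,0],[0,0.005,-0.007,0,0,0],[0,0.005,-0.006,0,0,0],[0,0.005,-0.007,0,0,0]],
])

```text
t: 6.3
ee_pos: [0.6004, -0.139, 0.2413]
eef_rot: [0.0, -0.068, 0.998, -0.001]
contact_force: [1.1, -5.9, 2.7]
width: 0.101
```

move_arm([
  [[0,0.006,-0.006,0,0,0],[0,0.006,-0.006,0,0,0],[0,0.006,-0.005,0,0,0],[0,0.006,-0.006,0,0,0],[0,0.006,-0.005,0,0,0],[0,0.007,-0.006,0,0,0],[0,0.006,-0.004,0,0,0],[0,0.007,-0.005,0,0,0]],
])

```text
t: 6.97
ee_pos: [0.5954, -0.1029, 0.2743]
eef_rot: [0.001, -0.068, 0.998, -0.001]
contact_force: [-1.2, -11.6, 13.7]
width: 0.096
```

move_arm([
  [[0,0.007,-0.005,0,0,0],[0,0.007,-0.004,0,0,0],[0,0.008,-0.004,0,0,0],[0,0.007,-0.004,0,0,0],[0,0.008,-0.003,0,0,0],[0,0.007,-0.004,0,0,0],[0,0.008,-0.003,0,0,0],[0,0.008,-0.003,0,0,0]],
])

```text
t: 7.63
ee_pos: [0.5889, -0.0575, 0.2969]
eef_rot: [0.001, -0.068, 0.998, -0.001]
contact_force: [-3.1, -7.0, 14.1]
width: 0.099
```

```bash
python3 - <<'E'
from h import *
d=snap('scene','scene4')
cv2.imwrite('pics/scene4z.png',cv2.resize(d['frame'][130:290,190:400,::-1],None,fx=3.5,fy=3.5,interpolation=cv2.INTER_CUBIC))
E
```

```text
(no output)
```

View pics/scene4z.png

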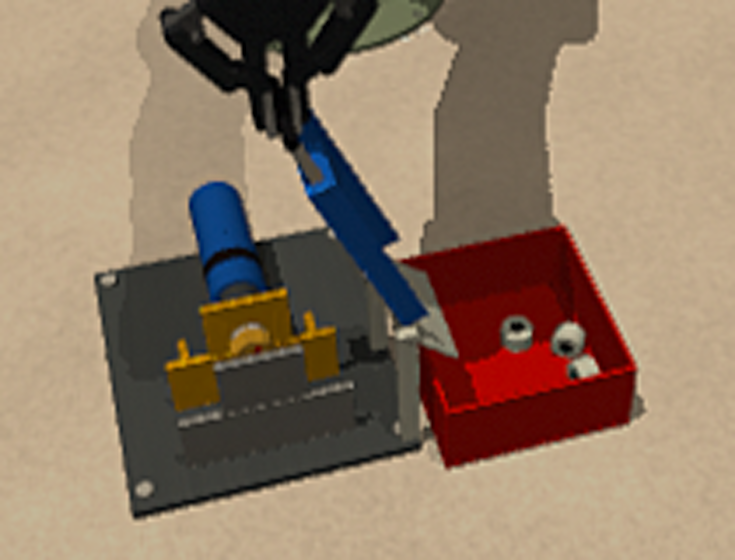

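All three spacers are in the bin (zoom 517,332 / 570,338 / 583,368), and the bolt head is visible at (250,338). There is a radial push of about 15 N, so I'm adding about 2 mm of lift and continuing.

move_arm([
  [[0,0.007,-0.004,0,0,0],[0,0.007,-0.004,0,0,0],[0,0.008,-0.002,0,0,0],[0,0.008,-0.002,0,0,0],[0,0.008,-0.002,0,0,0],[0,0.008,-0.002,0,0,0],[0,0.008,-0.001,0,0,0],[0,0.008,-0.001,0,0,0]],
])

```text
t: 8.35
ee_pos: [0.5821, -0.0097, 0.3085]
eef_rot: [-0.0, -0.069, 0.998, 0.0]
contact_force: [-0.8, -1.3, -4.5]
width: 0.099
```

move_arm([
  [[0,0.009,0,0,0,0],[0,0.008,-0.001,0,0,0],[0,0.008,0,0,0,0],[0,0.009,0,0,0,0],[0,0.008,0,0,0,0],[0,0.008,0.001,0,0,0],[0,0.009,0.001,0,0,0],[0,0.008,0.001,0,0,0]],
])

```text
t: 9.02
ee_pos: [0.5754, 0.0403, 0.3071]
eef_rot: [-0.0, -0.069, 0.998, 0.0]
contact_force: [-3.2, -1.0, 1.4]
width: 0.098
```

move_arm([
  [[0,0.008,0.002,0,0,0],[0,0.008,0.001,0,0,0],[0,0.008,0.002,0,0,0],[0,0.007,0.002,0,0,0],[0,0.005,0.002,0,0,0],[0,0.004,0.001,0,0,0],[0,0.003,0.001,0,0,0],[0,0,0,0,0,0]],
])

```text
t: 9.68
ee_pos: [0.5712, 0.072, 0.2987]
eef_rot: [0.0, -0.069, 0.998, 0.0]
contact_force: [-3.6, 0.5, 3.4]
width: 0.101
```

move_arm([
  [[0,0,0,0,0,0],[0,0,0,0,0,0],[0,0,0,0,0,0],[0,0,0,0,0,0],[0,0,-0.01,0,0,0],[0,0,-0.02,0,0,0],[0,0,-0.03,0,0,0],[0,0,-0.03,0,0,0]],
], grip=-0.1)

```text
t: 10.35
ee_pos: [0.5711, 0.0712, 0.3675]
eef_rot: [-0.0, -0.069, 0.998, -0.0]
contact_force: [0.1, 0.2, 0.1]
width: 0.452
```

```bash
python3 - <<'E'
from h import *
d=snap('scene','scene5')
cv2.imwrite('pics/scene5z.png',cv2.resize(d['frame'][130:290,190:400,::-1],None,fx=3.5,fy=3.5,interpolation=cv2.INTER_CUBIC))
o=r.observe();print(o['ee_pos'],o['joints'])
E
```

```text
[0.57241987 0.07133984 0.37212697] [-0.26874725  0.32563347  0.05711716  1.54211019 -0.01905595  1.2690462
  1.49930314]
```

View pics/scene5z.png

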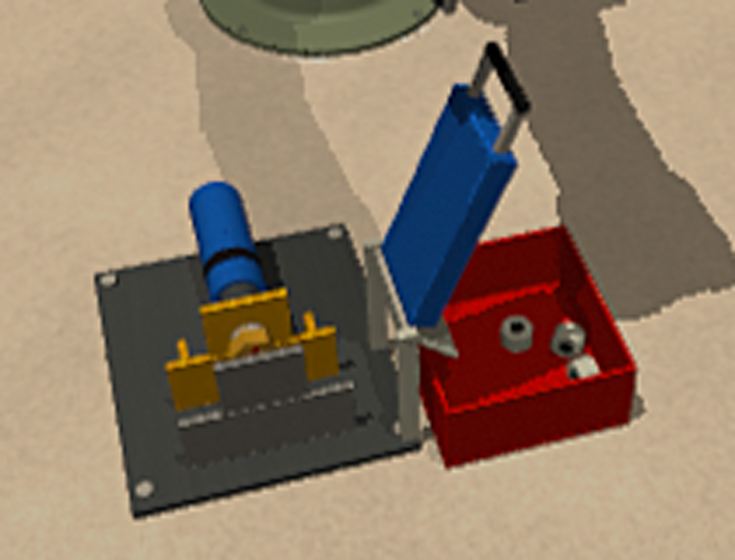

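The tray stands open, leaning (zoom 450,200), the three spacers are in the bin, and the bolt head is exposed at (248,340). I'm moving over the gap.

move_arm([
  [[0,-0.01,0,0,0,0],[0.001,-0.02,0,0,0,0],[0.001,-0.03,0,0,0,0],[0.002,-0.035,0,0,0,0],[0.002,-0.035,0.01,0,0,0],[0.002,-0.03,0.02,0,0,0],[0.002,-0.025,0.03,0,0,0],[0.001,-0.02,0.03,0,0,0]],
], grip=0.2)

```text
t: 11.07
ee_pos: [0.5839, -0.0846, 0.298]
eef_rot: [0.0, -0.068, 0.998, -0.0]
contact_force: [1.1, 0.1, 0.3]
width: 0.6
```

move_arm([
  [[0.001,-0.012,0.03,0,0,0],[0.001,-0.008,0.03,0,0,0],[0,0,0.025,0,0,0],[0,0,0.015,0,0,0],[0,0,0.01,0,0,0],[0,0,0,0,0,0],[0,0,0,0,0,0],[0,0,0,0,0,0]],
])

```text
t: 11.73
ee_pos: [0.5853, -0.097, 0.2173]
eef_rot: [0.001, -0.069, 0.998, -0.0]
contact_force: [0.0, 0.2, -0.6]
width: 0.599
```

```bash
python3 - <<'E'
from h import *
d=snap('wrist','wrist6')
o=r.observe();print(o['t'],o['ee_pos'],f2w([20,0,0]))
E
```

```text
11.7833 [ 0.58529252 -0.09707619  0.21736722] [ 0.58541019 -0.09725111  0.        ]
```

View pics/wrist6.png

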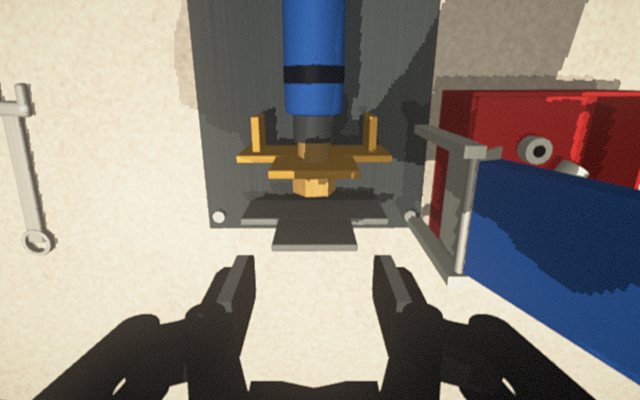

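The wrist picture shows the bracket top at rows 155-178, the bolt head at (313,187), and the backing plate top edge at row 247 (columns 273-357). The gap lies between them. I'm measuring it in fixture coordinates.

```bash
python3 - <<'E'
from h import *
d=dict(np.load('pics/wrist6.npz'));W=pts(d);im=d['frame'].astype(int)
c,s=np.cos(YAW),np.sin(YAW)
F=(W-O);F=np.stack([c*F[...,0]+s*F[...,1],-s*F[...,0]+c*F[...,1],F[...,2]],-1)*1000
roi=np.zeros(F.shape[:2],bool);roi[140:256,225:400]=1
R,G,B=im[...,0],im[...,1],im[...,2]
yel=roi&(R>1.5*B)&(R>60)
def st(n,m):
    p=F[m];print(n,len(p),'min',p.min(0).round(1),'max',p.max(0).round(1),'p2/98',np.percentile(p,[2,50,98],axis=0).round(1).tolist())
st('bracket top',yel&(F[...,2]>114)&(F[...,2]<122))
st('head',yel&(F[...,2]>75)&(F[...,2]<105)&(F[...,0]>6)&(F[...,0]<30))
st('backing top',roi&~yel&(F[...,2]>114)&(F[...,2]<122)&(F[...,0]>40))
st('tray low', np.zeros_like(roi)|((F[...,2]>100)&(F[...,1]>60)&(F[...,0]>-60)))
m=roi&(F[...,2]>114)&(F[...,2]<122)
rc=cv2.minAreaRect(F[m&yel][:,:2].astype(np.float32));print(rc)
rc=cv2.minAreaRect(F[m&~yel&(F[...,0]>40)][:,:2].astype(np.float32));print(rc)
cv2.imwrite('pics/w6z.png',cv2.resize(d['frame'][140:220,260:370,::-1],None,fx=7,fy=7,interpolation=cv2.INTER_CUBIC))
E
```

```text
bracket top 896 min [ -2.1 -32.1 114. ] max [  4.4  31.2 121.7] p2/98 [[-1.8, -30.7, 114.5], [0.5, -0.1, 119.3], [3.9, 30.0, 120.8]]
head 696 min [ 10.1 -17.   80.5] max [24.8 16.2 98.7] p2/98 [[10.6, -16.1, 82.6], [17.6, -0.5, 95.6], [24.0, 15.3, 98.1]]
backing top 867 min [ 53.6 -32.1 114. ] max [ 60.5  31.9 121.2] p2/98 [[53.9, -30.7, 114.3], [55.9, -0.1, 119.1], [60.0, 30.3, 120.6]]
tray low 30658 min [-21.3  60.  100. ] max [ 81.9 153.3 299.7] p2/98 [[-13.7, 96.1, 107.3], [26.9, 128.5, 186.5], [72.7, 144.7, 227.9]]
((1.1481897830963135, -0.4102439880371094), (63.3018913269043, 6.463827610015869), 89.96209716796875)
((56.9163932800293, -0.061542510986328125), (63.99184036254883, 6.787794589996338), 89.54248046875)
```

View pics/w6z.png

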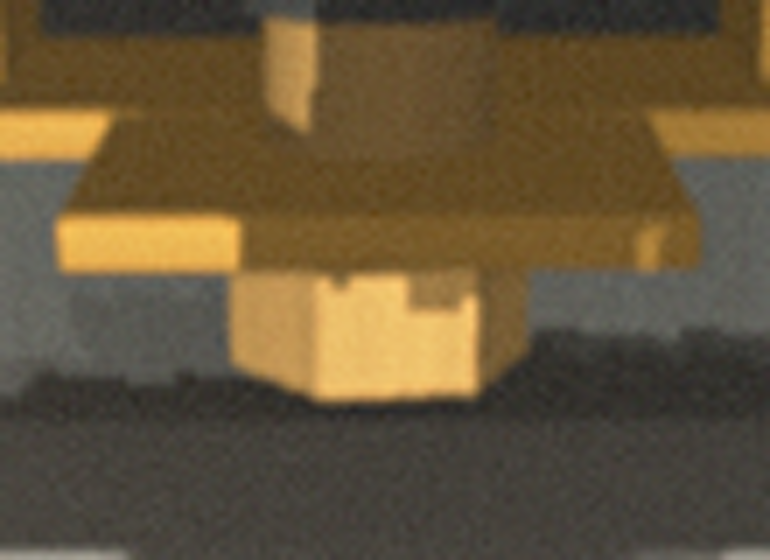

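Frame agrees to about 1 mm: the head spans x 10-24 and is centred in y. The upper flat is nearly level, so corners face the fingers now and flats will face ±y in about 10 s. There's ample time, so I'll wait at the hover for the better grip.

move_arm([
  [[-0.001,0,0,0,0,0],[0,0,0,0,0,0],[0,0,0,0,0,0],[0,0,0,0,0,0],[0,0,0,0,0,0],[0,0,0,0,0,0],[0,0,0,0,0,0],[0,0,0,0,0,0]],
])

```text
t: 12.45
ee_pos: [0.5855, -0.097, 0.2163]
eef_rot: [-0.0, -0.069, 0.998, -0.0]
contact_force: [0.6, 0.0, 0.4]
width: 0.598
```

move_arm([
  [[0,0,0,0,0,0],[0,0,0,0,0,0],[0,0,0,0,0,0],[0,0,0,0,0,0],[0,0,0,0,0,0],[0,0,0,0,0,0],[0,0,0,0,0,0],[0,0,0,0,0,0]],
])

```text
t: 13.12
ee_pos: [0.5855, -0.097, 0.2163]
eef_rot: [-0.0, -0.069, 0.998, -0.0]
contact_force: [0.5, -0.2, -0.7]
width: 0.604
```

move_arm([
  [[0,0,0,0,0,0],[0,0,0,0,0,0],[0,0,0,0,0,0],[0,0,0,0,0,0],[0,0,0,0,0,0],[0,0,0,0,0,0],[0,0,0,0,0,0],[0,0,0,0,0,0]],
])

```text
t: 13.78
ee_pos: [0.5856, -0.097, 0.2163]
eef_rot: [0.0, -0.069, 0.998, -0.0]
contact_force: [-0.1, -0.3, -0.5]
width: 0.596
```

move_arm([
  [[0,0,0,0,0,0],[0,0,0,0,0,0],[0,0,0,0,0,0],[0,0,0,0,0,0],[0,0,0,0,0,0],[0,0,0,0,0,0],[0,0,0,0,0,0],[0,0,0,0,0,0]],
])

```text
t: 14.45
ee_pos: [0.5855, -0.097, 0.2163]
eef_rot: [-0.0, -0.069, 0.998, -0.0]
contact_force: [0.7, -0.1, 0.5]
width: 0.601
```

move_arm([
  [[0,0,0,0,0,0],[0,0,0,0,0,0],[0,0,0,0,0,0],[0,0,0,0,0,0],[0,0,0,0,0,0],[0,0,0,0,0,0],[0,0,0,0,0,0],[0,0,0,0,0,0]],
])

```text
t: 15.12
ee_pos: [0.5855, -0.097, 0.2163]
eef_rot: [-0.0, -0.069, 0.998, -0.0]
contact_force: [0.0, -0.5, -0.0]
width: 0.598
```

move_arm([
  [[0,0,0,0,0,0],[0,0,0,0,0,0],[0,0,0,0,0,0],[0,0,0,0,0,0],[0,0,0,0,0,0],[0,0,0,0,0,0],[0,0,0,0,0,0],[0,0,0,0,0,0]],
])

```text
t: 15.78
ee_pos: [0.5855, -0.097, 0.2163]
eef_rot: [-0.0, -0.069, 0.998, -0.0]
contact_force: [-1.0, 0.3, 0.8]
width: 0.601
```

```bash
python3 - <<'E'
from h import *
d=snap('wrist','wrist7')
cv2.imwrite('pics/w7z.png',cv2.resize(d['frame'][140:220,260:370,::-1],None,fx=7,fy=7,interpolation=cv2.INTER_CUBIC))
o=r.observe();print(o['t'],o['ee_pos'],f2w([21,0,0]))
E
```

```text
15.8333 [ 0.5855506  -0.09700838  0.21630645] [ 0.5864007  -0.09711366  0.        ]
```

View pics/w7z.png

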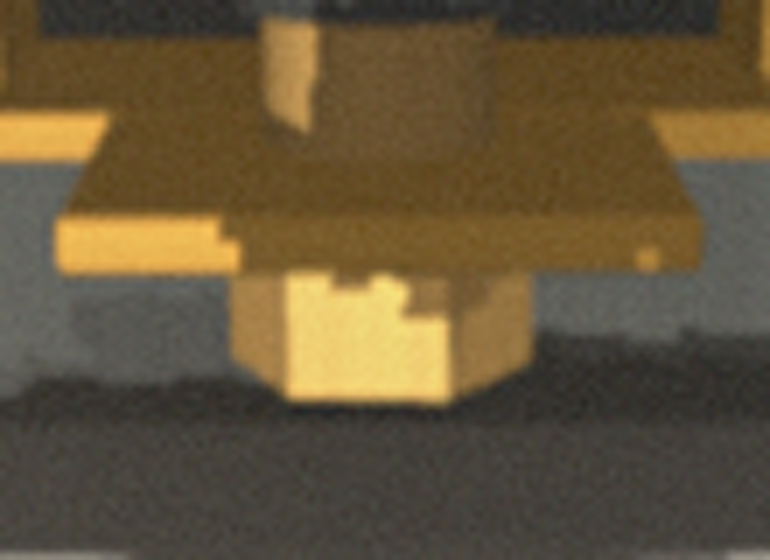

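The top flat has moved left (zoom columns 287-452, head 230-532), so the bolt is turning as expected, at about 0.06 rad/s. I'm waiting a little more, then descending with the finger pads centred on the head.

move_arm([
  [[-0.001,0,0,0,0,0],[0,0,0,0,0,0],[0,0,0,0,0,0],[0,0,0,0,0,0],[0,0,0,0,0,0],[0,0,0,0,0,0],[0,0,0,0,0,0],[0,0,0,0,0,0]],
])

```text
t: 16.5
ee_pos: [0.5863, -0.0969, 0.2163]
eef_rot: [-0.0, -0.069, 0.998, -0.0]
contact_force: [-0.1, -0.0, 0.5]
width: 0.601
```

move_arm([
  [[0,0,0,0,0,0],[0,0,0,0,0,0],[0,0,0,0,0,0],[0,0,0,0,0,0],[0,0,0,0,0,0],[0,0,0,0,0,0],[0,0,0,0,0,0],[0,0,0,0,0,0]],
])

```text
t: 17.17
ee_pos: [0.5863, -0.0969, 0.2163]
eef_rot: [-0.0, -0.069, 0.998, 0.0]
contact_force: [0.1, 0.6, 0.6]
width: 0.601
```

move_arm([
  [[0,0,0,0,0,0],[0,0,0,0,0,0],[0,0,0,0,0,0],[0,0,0,0,0,0],[0,0,0,0,0,0],[0,0,0,0,0,0],[0,0,0,0,0,0],[0,0,0,0,0,0]],
])

```text
t: 17.83
ee_pos: [0.5863, -0.0969, 0.2163]
eef_rot: [-0.0, -0.069, 0.998, -0.0]
contact_force: [-0.5, 0.0, -0.5]
width: 0.599
```

move_arm([
  [[0,0,0,0,0,0],[0,0,0,0,0,0],[0,0,0,0,0,0],[0,0,0,0,0,0],[0,0,0,0,0,0],[0,0,0,0,0,0],[0,0,0,0,0,0],[0,0,0,0,0,0]],
])

```text
t: 18.5
ee_pos: [0.5863, -0.0969, 0.2163]
eef_rot: [0.0, -0.069, 0.998, -0.0]
contact_force: [0.0, 0.2, 0.2]
width: 0.6
```

move_arm([
  [[0,0,0,0,0,0],[0,0,0,0,0,0],[0,0,0,0,0,0],[0,0,0,0,0,0],[0,0,0,0,0,0],[0,0,0,0,0,0],[0,0,0,0,0,0],[0,0,0,0,0,0]],
])

```text
t: 19.17
ee_pos: [0.5863, -0.0969, 0.2163]
eef_rot: [-0.0, -0.069, 0.998, 0.0]
contact_force: [-0.1, 0.5, 0.2]
width: 0.598
```

move_arm([
  [[0,0,0.005,0,0,0],[0,0,0.012,0,0,0],[0,0,0.016,0,0,0],[0,0,0.016,0,0,0],[0,0,0.016,0,0,0],[0,0,0.016,0,0,0],[0,0,0.016,0,0,0],[0,0,0.013,0,0,0]],
])

```text
t: 19.83
ee_pos: [0.5859, -0.0969, 0.1322]
eef_rot: [-0.0, -0.069, 0.998, 0.0]
contact_force: [0.2, -0.1, -0.1]
width: 0.597
```

```bash
python3 - <<'E'
from h import *
d=snap('wrist','wrist8')
o=r.observe();print(o['t'],o['ee_pos'],f2w([21,0,0]))
E
```

```text
19.8833 [ 0.58524198 -0.09670836  0.13069362] [ 0.5864007  -0.09711366  0.        ]
```

View pics/wrist8.png

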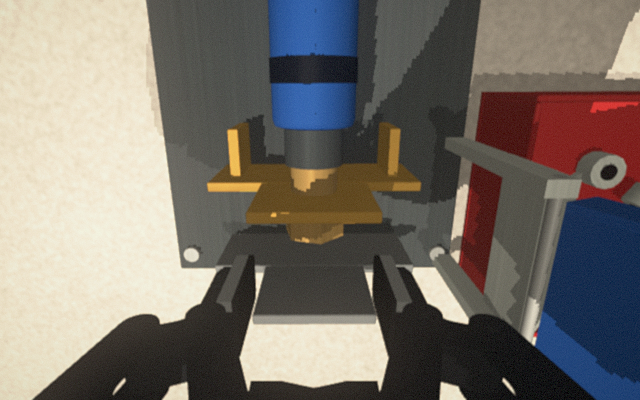

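The fingers (columns 240 and 385) straddle the gap, with the head at (316,233) between them laterally and the backing plate top at row 320. I'm continuing down.

move_arm([
  [[-0.001,0,0.01,0,0,0],[0,0,0.014,0,0,0],[0,0,0.014,0,0,0],[0,0,0.014,0,0,0],[0,0,0.014,0,0,0],[0,0,0.014,0,0,0],[0,0,0.01,0,0,0],[0,0,0.006,0,0,0]],
])

```text
t: 20.55
ee_pos: [0.5866, -0.0968, 0.0605]
eef_rot: [-0.001, -0.069, 0.998, 0.0]
contact_force: [1.0, 0.4, -0.9]
width: 0.598
```

```bash
python3 - <<'E'
from h import *
d=snap('wrist','wrist9')
o=r.observe();print(o['t'],o['ee_pos'],o['contact_force'],f2w([21,0,0]))
E
```

```text
20.6 [ 0.58642828 -0.09672575  0.06017878] [-1.16762141  1.10748378 -0.86887537] [ 0.5864007  -0.09711366  0.        ]
```

View pics/wrist9.png

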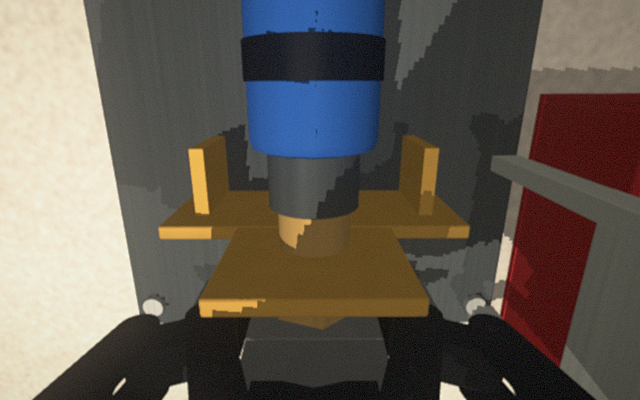

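No contact. The head's corner shows at (322,325), nearly straight up, so flats almost face the fingers. I'm lowering 2 mm, then closing firmly.

move_arm([
  [[0,0,0.002,0,0,0],[0,0,0.001,0,0,0],[0,0,0,0,0,0],[0,0,0,0,0,0],[0,0,0,0,0,0],[0,0,0,0,0,0],[0,0,0,0,0,0],[0,0,0,0,0,0]],
], grip=0.0)

```text
t: 21.27
ee_pos: [0.5871, -0.0968, 0.0597]
eef_rot: [0.0, -0.069, 0.998, -0.0]
contact_force: [-0.2, -0.5, -0.6]
width: 0.498
```

move_arm([
  [[0,0,0,0,0,0],[0,0,0,0,0,0],[0,0,0,0,0,0],[0,0,0,0,0,0],[0,0,0,0,0,0],[0,0,0,0,0,0],[0,0,0,0,0,0],[0,0,0,0,0,0]],
], grip=-1, grip_force=100)

```text
t: 21.93
ee_pos: [0.587, -0.0965, 0.06]
eef_rot: [0.0, -0.069, 0.998, 0.0]
contact_force: [-3.3, 2.6, 10.6]
width: 0.337
```

```bash
python3 - <<'E'
from h import *
d=snap('wrist','wrist10')
o=r.observe();print(o['t'],o['ee_pos'],o['contact_force'],o['ft_torque'],o['width'])
cv2.imwrite('pics/w10z.png',cv2.resize(d['frame'][270:370,240:400,::-1],None,fx=5,fy=5,interpolation=cv2.INTER_CUBIC))
d=snap('scene','scene10')
cv2.imwrite('pics/scene10z.png',cv2.resize(d['frame'][130:290,190:400,::-1],None,fx=3.5,fy=3.5,interpolation=cv2.INTER_CUBIC))
E
```

```text
21.9833 [ 0.58705068 -0.09648284  0.06002568] [-2.57139931  1.49810481  9.58342416] [ 0.48084267  0.74546508 -0.04254661] 0.336297578996394
```

View pics/w10z.png

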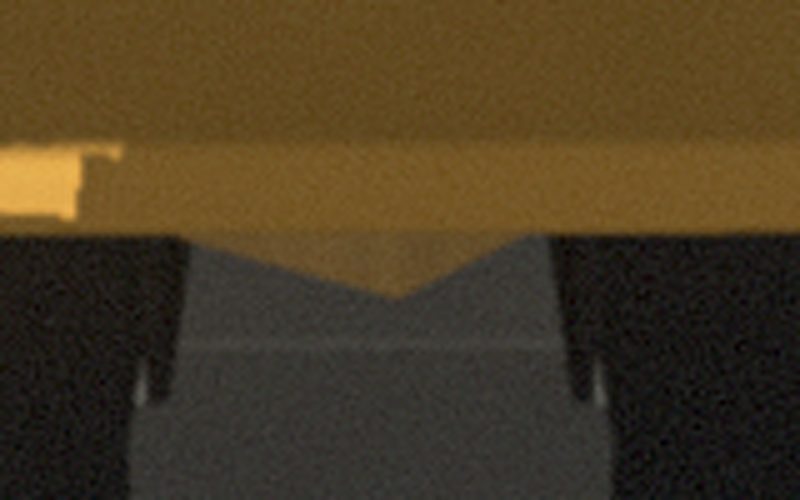

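View pics/scene10z.png

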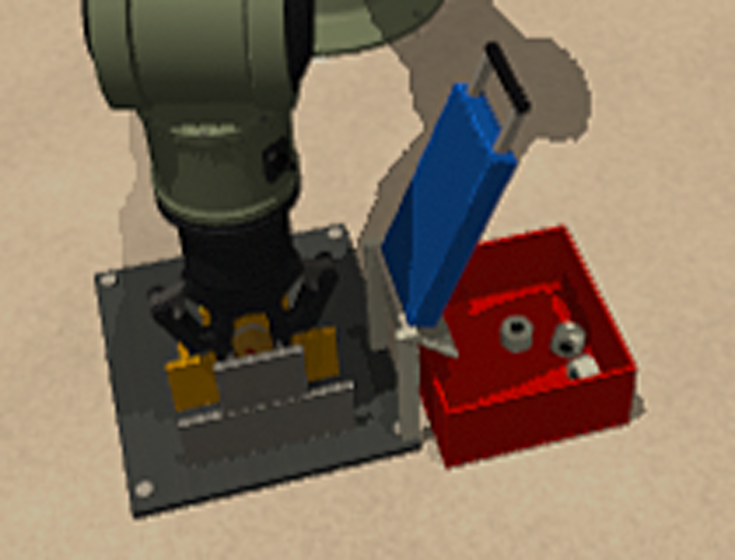

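The opening of 0.336 matches the 30 mm across flats (the 10 mm bar read 0.10). The corner points up at zoom (393,297). I'm holding for several seconds, then comparing.

move_arm([
  [[0,0,0,0,0,0],[0,0,0,0,0,0],[0,0,0,0,0,0],[0,0,0,0,0,0],[0,0,0,0,0,0],[0,0,0,0,0,0],[0,0,0,0,0,0],[0,0,0,0,0,0]],
])

```text
t: 22.7
ee_pos: [0.587, -0.0965, 0.06]
eef_rot: [0.0, -0.069, 0.998, 0.0]
contact_force: [-3.3, 2.4, 8.9]
width: 0.336
```

move_arm([
  [[0,0,0,0,0,0],[0,0,0,0,0,0],[0,0,0,0,0,0],[0,0,0,0,0,0],[0,0,0,0,0,0],[0,0,0,0,0,0],[0,0,0,0,0,0],[0,0,0,0,0,0]],
])

```text
t: 23.37
ee_pos: [0.587, -0.0965, 0.06]
eef_rot: [0.0, -0.069, 0.998, 0.0]
contact_force: [-2.7, 2.1, 9.7]
width: 0.336
```

move_arm([
  [[0,0,0,0,0,0],[0,0,0,0,0,0],[0,0,0,0,0,0],[0,0,0,0,0,0],[0,0,0,0,0,0],[0,0,0,0,0,0],[0,0,0,0,0,0],[0,0,0,0,0,0]],
])

```text
t: 24.03
ee_pos: [0.587, -0.0965, 0.06]
eef_rot: [0.0, -0.069, 0.998, 0.0]
contact_force: [-2.9, 1.9, 9.3]
width: 0.333
```

move_arm([
  [[0,0,0,0,0,0],[0,0,0,0,0,0],[0,0,0,0,0,0],[0,0,0,0,0,0],[0,0,0,0,0,0],[0,0,0,0,0,0],[0,0,0,0,0,0],[0,0,0,0,0,0]],
])

```text
t: 24.7
ee_pos: [0.587, -0.0965, 0.06]
eef_rot: [0.0, -0.069, 0.998, 0.0]
contact_force: [-4.3, 2.2, 10.5]
width: 0.339
```

move_arm([
  [[0,0,0,0,0,0],[0,0,0,0,0,0],[0,0,0,0,0,0],[0,0,0,0,0,0],[0,0,0,0,0,0],[0,0,0,0,0,0],[0,0,0,0,0,0],[0,0,0,0,0,0]],
])

```text
t: 25.37
ee_pos: [0.587, -0.0965, 0.06]
eef_rot: [0.0, -0.069, 0.998, 0.0]
contact_force: [-2.9, 2.2, 9.6]
width: 0.337
```

move_arm([
  [[0,0,0,0,0,0],[0,0,0,0,0,0],[0,0,0,0,0,0],[0,0,0,0,0,0],[0,0,0,0,0,0],[0,0,0,0,0,0],[0,0,0,0,0,0],[0,0,0,0,0,0]],
])

```text
t: 26.03
ee_pos: [0.587, -0.0965, 0.06]
eef_rot: [0.0, -0.069, 0.998, 0.0]
contact_force: [-3.3, 2.2, 10.6]
width: 0.335
```

```bash
python3 - <<'E'
from h import *
d=snap('wrist','wrist11')
o=r.observe();print(o['t'],o['ee_pos'],o['contact_force'],o['ft_torque'],o['width'])
a=np.load('pics/wrist10.npz')['frame'][270:370,240:400]
b=d['frame'][270:370,240:400]
print('mean diff',np.abs(a.astype(int)-b).mean())
cv2.imwrite('pics/w11z.png',cv2.resize(np.vstack([a,b])[...,::-1],None,fx=3,fy=3,interpolation=cv2.INTER_CUBIC))
E
```

```text
26.0833 [ 0.58702223 -0.09648522  0.06000814] [-3.22923723  2.21364106  9.89996274] [ 0.56313385  0.75383415 -0.00779618] 0.33536359240809044
mean diff 4.0811875
```

View pics/w11z.png

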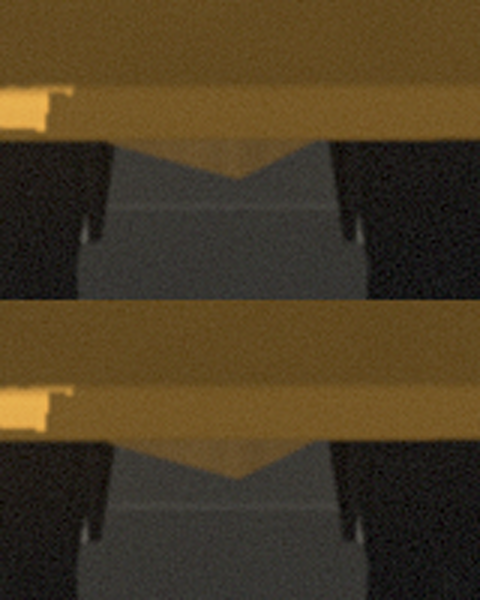

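The corner is at (238,178) in both pictures 4.1 s apart, where free running would have shifted it by about 4 mm, so the bolt is stopped. I'm holding a little longer, then doing a final check.

move_arm([
  [[0,0,0,0,0,0],[0,0,0,0,0,0],[0,0,0,0,0,0],[0,0,0,0,0,0],[0,0,0,0,0,0],[0,0,0,0,0,0],[0,0,0,0,0,0],[0,0,0,0,0,0]],
])

```text
t: 26.75
ee_pos: [0.587, -0.0965, 0.06]
eef_rot: [0.0, -0.069, 0.998, 0.0]
contact_force: [-3.7, 2.6, 10.8]
width: 0.336
```

move_arm([
  [[0,0,0,0,0,0],[0,0,0,0,0,0],[0,0,0,0,0,0],[0,0,0,0,0,0],[0,0,0,0,0,0],[0,0,0,0,0,0],[0,0,0,0,0,0],[0,0,0,0,0,0]],
])

```text
t: 27.42
ee_pos: [0.587, -0.0965, 0.06]
eef_rot: [0.0, -0.069, 0.998, 0.0]
contact_force: [-3.0, 2.4, 9.3]
width: 0.333
```

```bash
python3 - <<'E'
from h import *
d=snap('scene','scene12')
o=r.observe();print(o['t'],o['contact_force'],o['width'])
r.finish_job()
E
```

```text
27.4667 [-3.40669209  1.90625586  9.83005393] 0.332277713715887
the job is handed in; nothing more can be done
```

View pics/scene12.png

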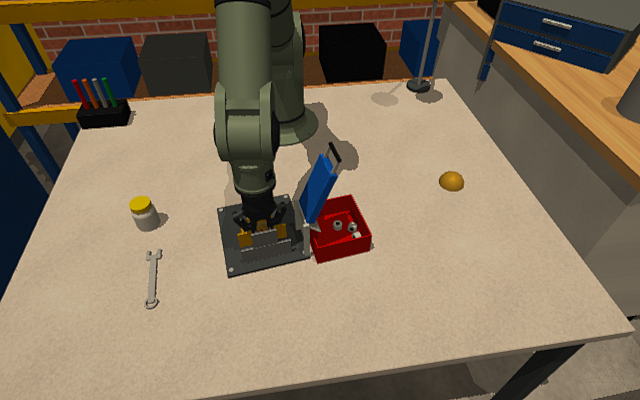

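I tipped the tray past upright by its handle and released it. I then gripped the bolt head on its flats with a set force of 100 N and handed the job in at t = 27.5 s, still holding it.

- **Tray and spacers:** The last scene picture shows the tray still leaning open (318,190) and all three spacers in the red bin (345,228).
- **Bolt:** Wrist pictures taken 4.1 s apart show the head's corner at the same pixel. The gripper opening stayed at about 0.335, which fits 30 mm across the flats. The hold lasted about 5.5 s before hand-in.
- **Left alone:** The jar, spanner and dome are where they started.
- **Forces:** Every wrist force reading at the end of a move was below about 20 N. The steady load while holding the bolt is about 10 N.
- **Disagreements:** The wrist camera put the fixture about 1 mm further along x than my first estimate, and I corrected for that before the grip. No checks failed.

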